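Bring the seasoning caddy to the board

TASK

Two like wooden caddies stand on the worktop; in one of them stand the salt shaker and the yellow-capped spice jar. Lift that caddy by its handle, carry it level to the chopping board and set it down gently in the middle of the board, with the shaker and the jar still standing upright in it.

Things in the scene. Friction and masses are not known exactly. Their poses are not given: they have to be found in the camera images.
- caddy: Open light-wood box, 100 mm (its x) by 180 mm (its y), walls 36 mm, 0.6 kg loaded. End uprights rise to 151 mm and bear the handle: a rail along y over the box's middle, 16 mm thick (x), 22 mm tall, 164 mm free, centre 140 mm above the underside. Pinched at mid-length from above, fingers closing along x, it hangs balanced; its load stays below 107 mm. Origin: centre of underside; z up.
- chopping_board: Wooden board, flat and fixed, 300 mm (its y) by 230 mm (its x), 21 mm thick, right of the caddies. Origin: centre of the underside; its top is 21 mm higher. The caddy fits on its middle at any turn. The other caddy (same make, with an onion and a garlic bulb, not wanted) stands about 0.2 m nearer to or further from the robot than the right one; carry with the underside above 0.16 m to clear it.
- salt_shaker: Salt shaker, grey and clear, round, 44 mm across, 90 mm tall, 0.1 kg, standing loose in the half of the caddy at its +y end. Origin: centre of the underside; z up along its axis.
- paprika: Spice jar with a yellow cap, round, 45 mm across, 100 mm tall, standing loose in the half of the caddy at its -y end. Origin: centre of the underside; z up along its axis.
Not all that is in view belongs to the job. Leave any green look-alike of the paprika alone.

How it is judged:
On the way:
1. the caddy is lifted clear of the worktop (30 mm or more), shaker and jar standing in it (height (world z) of caddy above 0.03 m and contact force between the fingers and caddy above 0.5 N and horizontal distance between each of salt_shaker, paprika and caddy below 0.085 m and z of each of salt_shaker, paprika in the frame of caddy below 0.02 m and angle between each of salt_shaker, paprika's own z axis and vertical below 0.17 rad), for 0.2 s.
At the end, for the whole second after the job is handed in: The caddy rests flat on the chopping board, its centre within 30 mm of the board's centre, at any turn; the salt shaker and the spice jar both stand in it upright (within 10 degrees); all is at rest (horizontal distance between caddy and chopping_board below 0.03 m and z of caddy in the frame of chopping_board between 0.016 and 0.026 m and angle between caddy's own z axis and vertical below 0.08 rad and horizontal distance between each of salt_shaker, paprika and caddy below 0.085 m and z of each of salt_shaker, paprika in the frame of caddy below 0.02 m and angle between each of salt_shaker, paprika's own z axis and vertical below 0.17 rad and linear speed of caddy below 0.02 m/s and linear speed of each of salt_shaker, paprika below 0.03 m/s); the robot touches nothing.
It fails at once if the caddy tips more than 17 degrees (angle between caddy's own z axis and vertical above 0.3 rad).
It fails at once if the caddy is dropped (falls out of the fingers at more than 0.5 m/s, about 13 mm) (contact force between the fingers and caddy below 0.1 N and linear speed of caddy above 0.5 m/s).
It also fails if it takes over 48 s, if anything falls off the work surface, if the arm or the gripper's body presses on something with over 40 N, if the wrist force passes 120 N, or if a joint passes its speed limit or range.

ROBOT

A 6-joint arm with a two-finger parallel gripper is mounted at the origin on a cart in front of the work surface, level with it; the furniture and walls round the work are solid. World frame = base frame: x ahead of the robot, y to its left, z up, the work surface at z = 0. Lengths are in m, angles in rad, forces in N, time in s.
With the tool pointing down it reaches from about 0.4 to 0.825 m from the base axis. Payload 7 kg.
Tool frame: the origin (TCP) lies on the centre line of the jaws, within the pads' length; the fingertips stand 22 mm ahead of it and the grasp point (between the pads) lies 3 mm ahead of it; z points along the fingers, y is the line along which they close (so a half turn about z gives the same grasp; the last joint's range is limited). The gripper opens to 85 mm and grips with 20 to 120 N. Pads are 22 mm wide; open, the fingers measure 114 mm over their backs; the gripper's body (76 mm by 85 mm) begins 54 mm behind the grasp point. The pads swing forward as they close: fully open they stand 13 mm farther back than shut.
Start: joints at [-0.931, 0.359, 0.012, 0, -1.224, -0.288], TCP at [0.233, -0.634, 0.253] pointing down, gripper open.
Joint ranges: [-3.07, 3.07], [-1.43, 2.12], [-1.02, 1.25], [-3.03, 1.67], [-3.05, -0], [-3.03, 3.03]. Speed limits (rad/s): [2.39, 2.39, 3.01, 3.14, 3.14, 3.14].

INTERFACE

Orientations are given as a unit quaternion [w, x, y, z].
In Python, from rig import robot gives the robot as it stands.
- The arm moves only by the tool arm_command, never from a script. Its argument "rows" is a list of rows, each an object with "grip": the finger opening in mm, from 0 to 85.4; "delta_pos": the shift along the world's x, y, z normalised to -1 to 1, where 1 is 50 mm, a list of three; "turn": the turn about the world's z normalised to -1 to 1, where 1 is 60 degrees. In form: [{"grip": grip, "delta_pos": [x, y, z], "turn": turn}, ...]. A call has 1 to 10 rows; each row shifts and turns the commanded pose from where the row before left it; what a row does not reach is not made up. A row lasts 1/12 s, in which the tool goes at most 41.7 mm and 7.16 degrees, less where a joint would pass 70% of its speed; a pose out of reach is approached as far as the arm can. A call with a number of a shift or a turn outside -1 to 1 is refused whole. A call with a gripper value outside its range is refused whole. The fingers move at their own pace and stop on an object; the grip force is fixed at half the most. Time passes only in rows, so rows that do not move let the fingers close. It gives the time, the measured TCP pose, the force, the opening and the grip force at its end, in the units of the state.
- robot.state(): the state, without advancing time (a new reading comes with each control period).
- robot.get_image(name): name is "side" or "top"; returns (picture, depth): 480x640x3 uint8, red, green, blue; 480x640 float32, m along the optical axis (not along the pixel's ray), 0 where there is no reading.
- robot.camera_info(name): a dict with "K" (3x3 intrinsics, pixels), "D" ([k1, k2, p1, p2, k3] as OpenCV has them; the pictures are not rectified), "T" (4x4, takes a point from camera to world coordinates). Camera axes: x right, y down, z forward; pixel columns grow to the right and rows downward; lengths in m; the calibration is good to about 2 mm. A picture is of the moment at which its call begins. camera_info takes no time and is no camera call.
- robot.hand_in(): hands the job in; it is judged then, once.
Trained networks look in the newest picture that a camera, given by its name, has taken for a name from the list of things; names that differ only in an ending like _2 or _b are one class to them, and where a whole thing is asked for, a point or a joint stands for the part that bears it (a point fixed in the world has none). Each returns a list of dicts, best first, with "confidence" (0 to 1); they miss things now and then, are a little off and sometimes report something else, mostly with a low value. They report only what shows in the picture. A call takes as long as a camera call. They do not tell look-alikes from the thing itself.
- robot.search_frame(camera, name): "rect" ([left, top, width, height] in pixels, round what is visible of it).
- robot.masks_of(camera, name): "mask" (480x640 bool, what is visible of it) and "rect" ([left, top, width, height] in pixels, round what is visible of it).
The state is a dict: "time": time; "joint_pos": joint angles; "dq": joint speeds; "tau": joint torques, N m; "tool_pos": TCP position; "tcp_rot": TCP orientation; "contact_force": force on the tool from outside, world axes, zero at the start; "wrist_torque": the same for the moment, N m; "width": finger opening in m; "grasp_force": force on a finger pad.
Only numpy, scipy, OpenCV 4.12 (cv2) and the standard library are available. Lean on these libraries where they do the work, as an engineer would, in place of code of your own. Each camera call takes 0.05 s, during which the arm holds its last target. There are 200 camera calls.

## Working session

There is one attempt and no reset: what is moved stays moved. The work goes in short steps, Python scripts to look and compute and a tool call to move; the robot and the scene stay as the last step left them, time stands still between calls to the robot, and variables do not carry over. Pictures are saved under pics/ and viewed, at most 10 in all, crops included, and the job is handed in when it is done.

Besides the shell and the picture viewer there is one more tool, called after "Request:" as a command line: name --argument value ..., lists and objects as JSON in quotes. arm_command: Moves the arm, as the interface text tells. Its arguments: {"type":"object","properties":{"rows":{"type":"array","items":{"type":"object","properties":{"grip":{"type":"number"},"delta_pos":{"type":"array","items":{"type":"number"}},"turn":{"type":"number"}}}}},"required":["rows"]}

```bash
mkdir -p pics; ls; python3 - <<'E'
from rig import robot
import cv2,numpy as np
ims=[]
for c in("top","side"):
    im,d=robot.get_image(c); cv2.imwrite(f"pics/{c}0.png",im[:,:,::-1]); np.save(f"pics/{c}0.npy",d)
    for n in("caddy","chopping_board","salt_shaker","paprika"):
        for r in robot.search_frame(c,n): print(c,n,[int(v) for v in r["rect"]],round(r["confidence"],2))
    print(robot.camera_info(c)["T"].round(3).tolist())
s=robot.state();print(s["time"],s["tool_pos"],s["tcp_rot"],s["width"])
E
```

```text
pics
top chopping_board [391, 192, 134, 173] 0.76
top salt_shaker [208, 305, 24, 22] 0.8
top paprika [322, 290, 31, 30] 0.78
[[0.016, -0.985, 0.171, 0.407], [-1.0, -0.016, 0.0, 0.007], [0.002, -0.171, -0.985, 0.941], [0.0, 0.0, 0.0, 1.0]]
side caddy [228, 128, 64, 102] 0.83
side caddy [178, 292, 210, 135] 0.51
side chopping_board [178, 290, 212, 139] 0.92
side salt_shaker [254, 158, 19, 37] 0.61
side paprika [257, 174, 11, 32] 0.83
side paprika [253, 211, 26, 55] 0.71
[[1.0, -0.021, 0.002, 0.563], [-0.015, -0.648, 0.762, -0.665], [-0.015, -0.762, -0.648, 0.582], [0.0, 0.0, 0.0, 1.0]]
0.5 [ 0.23256728 -0.63359691  0.25324001] [-3.16335572e-06 -1.74988241e-01  9.84570521e-01  6.41332275e-05] 0.08581799015800022
```

View pics/top0.png

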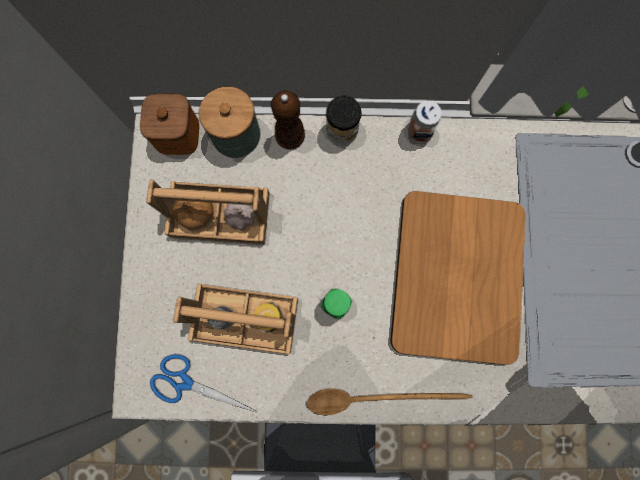

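View pics/side0.png

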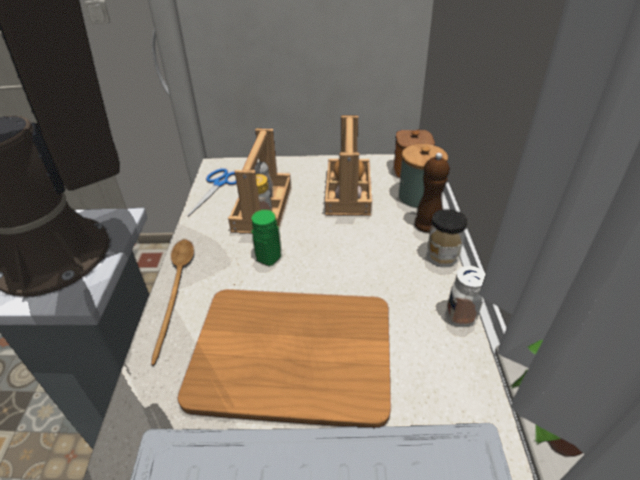

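The top picture shows two caddies. The near one at (237,320) holds a grey and a yellow top. The far one at (217,212) holds an onion and garlic. The board is at (460,278).

Things that could be mistaken for what I want:
- **Caddies:** near (237,320) or far (217,212).
- **Jars:** yellow cap (267,315), green look-alike (337,303), dark-lidded jar (343,117).
- **Shakers:** salt in the near caddy (220,316), another shaker (425,120).

I choose the near caddy and will check it in a crop.

```bash
cat > h.py <<'E'
from rig import robot
import cv2,numpy as np
def cloud(c,d):
    i=robot.camera_info(c);K=np.array(i["K"]);D=np.array(i["D"]);T=np.array(i["T"])
    v,u=np.mgrid[0:480,0:640]
    p=cv2.undistortPoints(np.stack([u,v],-1).reshape(-1,1,2).astype(np.float64),K,D).reshape(480,640,2)
    P=np.dstack([p*d[...,None],d])
    W=P@T[:3,:3].T+T[:3,3]; W[d<=0]=np.nan
    return W
def show(n,P):
    P=P[np.isfinite(P).all(1)]
    r=cv2.minAreaRect((P[:,:2]*1000).astype(np.float32))
    print(n,len(P),"rect mm",np.round(r[0],1),np.round(r[1],1),round(r[2],1),"med z",np.median(P[:,2]).round(4),"mean",P.mean(0).round(4))
E
python3 - <<'E'
from h import *
W=cloud("top",np.load("pics/top0.npy"));z=W[...,2]
def box(a,b,c,d): 
    m=np.zeros((480,640),bool);m[b:d,a:c]=1;return m
near=box(165,275,310,365)
show("near rail+posts",W[near&(z>.125)]); show("near box",W[near&(z>.02)&(z<.05)]);show("near all",W[near&(z>.02)])
show("near mid rail",W[box(205,295,280,340)&(z>.141)])
show("far rail",W[box(140,170,280,255)&(z>.125)])
show("board",W[box(380,180,530,372)&(z>.015)&(z<.028)])
W2=cloud("side",np.load("pics/side0.npy"));z2=W2[...,2]
show("side near rail",W2[box(225,120,300,235)&(z2>.125)])
show("side board",W2[box(170,280,400,430)&(z2>.015)&(z2<.028)])
show("green",W[box(318,285,356,322)&(z>.05)])
im=cv2.imread("pics/top0.png")[270:370,160:360];im2=cv2.imread("pics/side0.png")[110:270,190:390]
cv2.imwrite("pics/crop.png",np.vstack([cv2.resize(im,(600,300),interpolation=2),cv2.resize(im2,(375,300),interpolation=2)[:, :].copy() if 0 else cv2.copyMakeBorder(cv2.resize(im2,(375,300)),0,0,0,225,0)]))
E
```

```text
near rail+posts 1456 rect mm [421.7 141.9] [181.2  39.9] 83.6 med z 0.1503 mean [0.422  0.1437 0.1496]
near box 1289 rect mm [421.9 142.2] [180.  100.9] 83.6 med z 0.0362 mean [0.4213 0.1479 0.0356]
near all 3569 rect mm [421.8 141.9] [181.2 100.9] 83.6 med z 0.1053 mean [0.4225 0.1431 0.0954]
near mid rail 795 rect mm [420.1 125.7] [116.8  16.2] 83.5 med z 0.1505 mean [0.42   0.1256 0.1504]
far rail 1505 rect mm [613.1 198. ] [179.7  40.3] 86.4 med z 0.1499 mean [0.6116 0.1977 0.1481]
board 20308 rect mm [ 504.4 -248.1] [231.7 300.9] 84.5 med z 0.0206 mean [ 0.5007 -0.2463  0.0206]
side near rail 835 rect mm [422.6 139.8] [182.5  40.7] 83.5 med z 0.1468 mean [0.423  0.1222 0.1439]
side board 24606 rect mm [ 504.8 -247.7] [233.2 301.2] 84.3 med z 0.0206 mean [ 0.5069 -0.2638  0.0205]
green 624 rect mm [449.4 -20.8] [44.4 43. ] 58.7 med z 0.1002 mean [ 0.4481 -0.0203  0.0968]
```

View pics/crop.png

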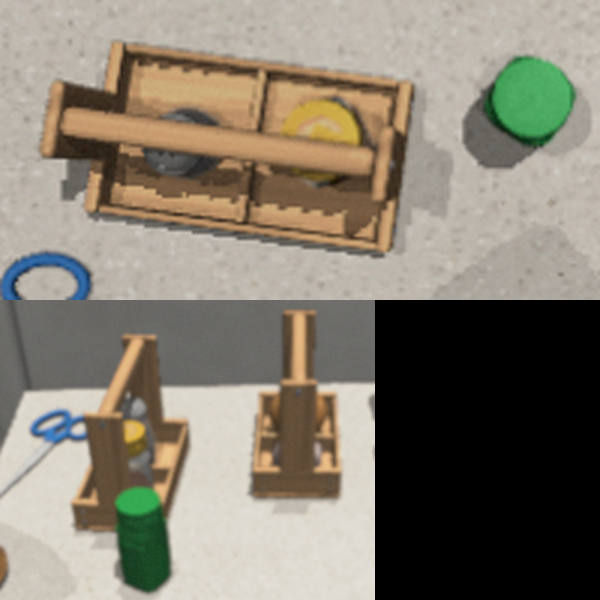

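The crop confirms it: the near caddy holds the grey shaker at its +y end and the yellow-capped jar. The green jar stands outside it. The caddy is at (0.422, 0.142) with yaw -6.4°, and the board centre is (0.5045, -0.248). The tool's closing line has to turn from 110.1° to 173.6°.

Request:
arm_command --rows '[{"grip": 85, "delta_pos": [0.33, 0.54, 0], "turn": 0.106}, {"grip": 85, "delta_pos": [0.33, 0.54, 0], "turn": 0.106}, {"grip": 85, "delta_pos": [0.33, 0.54, 0], "turn": 0.106}, {"grip": 85, "delta_pos": [0.33, 0.54, 0], "turn": 0.106}, {"grip": 85, "delta_pos": [0.33, 0.54, 0], "turn": 0.106}, {"grip": 85, "delta_pos": [0.33, 0.54, 0], "turn": 0.106}, {"grip": 85, "delta_pos": [0.33, 0.54, 0], "turn": 0.106}, {"grip": 85, "delta_pos": [0.33, 0.54, 0], "turn": 0.106}, {"grip": 85, "delta_pos": [0.33, 0.54, 0], "turn": 0.106}, {"grip": 85, "delta_pos": [0.33, 0.54, 0], "turn": 0.106}]'

```text
time: 1.33
tool_pos: [0.3981, -0.3622, 0.2536]
tcp_rot: [0.0, -0.67, 0.743, -0.0]
contact_force: [-0.1, -0.8, -0.2]
width: 0.0848
grasp_force: 0.0
```

Request:
arm_command --rows '[{"grip": 85, "delta_pos": [0.18, 0.65, 0], "turn": 0}, {"grip": 85, "delta_pos": [0.18, 0.65, 0], "turn": 0}, {"grip": 85, "delta_pos": [0.18, 0.65, 0], "turn": 0}, {"grip": 85, "delta_pos": [0.18, 0.65, 0], "turn": 0}, {"grip": 85, "delta_pos": [0.18, 0.65, 0], "turn": 0}, {"grip": 85, "delta_pos": [0.18, 0.65, 0], "turn": 0}, {"grip": 85, "delta_pos": [0.18, 0.65, 0], "turn": 0}, {"grip": 85, "delta_pos": [0, 0, 0], "turn": 0}, {"grip": 85, "delta_pos": [0, 0, 0], "turn": 0}]'

```text
time: 2.08
tool_pos: [0.4611, -0.1346, 0.2536]
tcp_rot: [0.0, -0.669, 0.743, -0.0]
contact_force: [0.9, -0.7, 0.3]
width: 0.085
grasp_force: 0.0
```

Request:
arm_command --rows '[{"grip": 85, "delta_pos": [-0.087, 0.615, 0], "turn": 0}, {"grip": 85, "delta_pos": [-0.087, 0.615, 0], "turn": 0}, {"grip": 85, "delta_pos": [-0.087, 0.615, 0], "turn": 0}, {"grip": 85, "delta_pos": [-0.087, 0.615, 0], "turn": 0}, {"grip": 85, "delta_pos": [-0.087, 0.615, 0], "turn": 0}, {"grip": 85, "delta_pos": [-0.087, 0.615, 0], "turn": 0}, {"grip": 85, "delta_pos": [-0.087, 0.615, 0], "turn": 0}, {"grip": 85, "delta_pos": [-0.087, 0.615, 0], "turn": 0}, {"grip": 85, "delta_pos": [-0.087, 0.615, 0], "turn": 0}, {"grip": 85, "delta_pos": [0, 0, 0], "turn": 0}]'

```text
time: 2.92
tool_pos: [0.4216, 0.1435, 0.2536]
tcp_rot: [0.001, -0.668, 0.744, 0.0]
contact_force: [0.5, -0.2, -0.3]
width: 0.0849
grasp_force: 0.0
```

Request:
arm_command --rows '[{"grip": 85, "delta_pos": [0, 0, -0.25], "turn": 0}, {"grip": 85, "delta_pos": [0, 0, -0.25], "turn": 0}, {"grip": 85, "delta_pos": [0, 0, -0.25], "turn": 0}, {"grip": 85, "delta_pos": [0, 0, -0.25], "turn": 0}, {"grip": 85, "delta_pos": [0, 0, 0], "turn": 0}, {"grip": 85, "delta_pos": [0, 0, 0], "turn": 0}]'

```text
time: 3.42
tool_pos: [0.4215, 0.1395, 0.2032]
tcp_rot: [-0.001, -0.667, 0.745, -0.0]
contact_force: [0.9, -0.2, 0.8]
width: 0.0854
grasp_force: 0.0
```

```bash
python3 - <<'E'
from h import *
ims=[robot.get_image(c)[0] for c in("top","side")]
cv2.imwrite("pics/pre.png",np.hstack([cv2.resize(ims[0][240:390,140:340],(400,300)),cv2.resize(ims[1][90:270,160:400],(400,300))])[:,:,::-1])
s=robot.state();print(s["time"],s["tool_pos"],s["joint_pos"])
E
```

```text
3.5167 [0.42199844 0.14026768 0.2040718 ] [ 7.67162957e-01  1.21178414e-02 -5.44824451e-01  4.39623094e-04
 -1.01306987e+00 -8.77041699e-01]
```

View pics/pre.png

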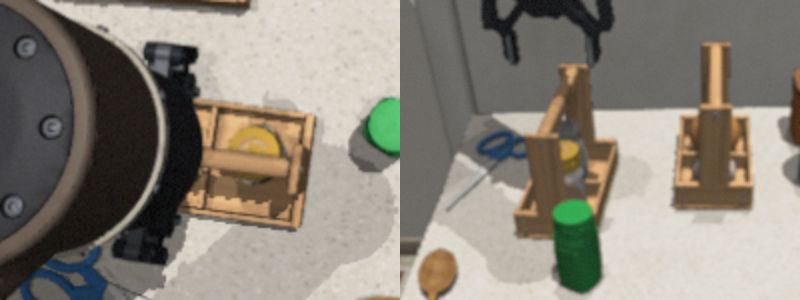

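The gripper straddles the rail in both views: in the side view the fingers at (510,55) and (595,55) stand either side of the rail at (572,70). I'll lower and close.

Request:
arm_command --rows '[{"grip": 85, "delta_pos": [0, 0.03, -0.2], "turn": 0}, {"grip": 85, "delta_pos": [0, 0, -0.2], "turn": 0}, {"grip": 85, "delta_pos": [0, 0, -0.2], "turn": 0}, {"grip": 85, "delta_pos": [0, 0, -0.2], "turn": 0}, {"grip": 85, "delta_pos": [0, 0, -0.2], "turn": 0}, {"grip": 85, "delta_pos": [0, 0, -0.2], "turn": 0}, {"grip": 85, "delta_pos": [0, 0, 0], "turn": 0}, {"grip": 85, "delta_pos": [0, 0, 0], "turn": 0}]'

```text
time: 4.18
tool_pos: [0.4217, 0.1421, 0.1438]
tcp_rot: [0.0, -0.668, 0.745, -0.0]
contact_force: [-1.1, 0.3, 0.1]
width: 0.0853
grasp_force: 0.0
```

Request:
arm_command --rows '[{"grip": 60, "delta_pos": [0, 0, 0], "turn": 0}, {"grip": 40, "delta_pos": [0, 0, 0], "turn": 0}, {"grip": 30, "delta_pos": [0, 0, 0], "turn": 0}, {"grip": 24, "delta_pos": [0, 0, 0], "turn": 0}, {"grip": 18, "delta_pos": [0, 0, 0], "turn": 0}, {"grip": 12, "delta_pos": [0, 0, 0], "turn": 0}, {"grip": 6, "delta_pos": [0, 0, 0], "turn": 0}, {"grip": 0, "delta_pos": [0, 0, 0], "turn": 0}, {"grip": 0, "delta_pos": [0, 0, 0], "turn": 0}, {"grip": 0, "delta_pos": [0, 0, 0], "turn": 0}]'

```text
time: 5.02
tool_pos: [0.4218, 0.1423, 0.1436]
tcp_rot: [0.0, -0.668, 0.744, -0.0]
contact_force: [2.5, -0.4, 2.5]
width: 0.0151
grasp_force: 60.1
```

Request:
arm_command --rows '[{"grip": 0, "delta_pos": [0, 0, 0.02], "turn": 0}, {"grip": 0, "delta_pos": [0, 0, 0.05], "turn": 0}, {"grip": 0, "delta_pos": [0, 0, 0.08], "turn": 0}, {"grip": 0, "delta_pos": [0, 0, 0.12], "turn": 0}, {"grip": 0, "delta_pos": [0, 0, 0.16], "turn": 0}, {"grip": 0, "delta_pos": [0, 0, 0.16], "turn": 0}, {"grip": 0, "delta_pos": [0, 0, 0.12], "turn": 0}, {"grip": 0, "delta_pos": [0, 0, 0.08], "turn": 0}, {"grip": 0, "delta_pos": [0, 0, 0.04], "turn": 0}, {"grip": 0, "delta_pos": [0, 0, 0], "turn": 0}]'

```text
time: 5.85
tool_pos: [0.4216, 0.1423, 0.1854]
tcp_rot: [0.001, -0.668, 0.745, 0.0]
contact_force: [-0.1, -1.1, -5.8]
width: 0.0149
grasp_force: 58.9
```

```bash
python3 - <<'E'
from h import *
im,d=robot.get_image("side")
cv2.imwrite("pics/lift.png",cv2.resize(im[70:290,160:400],(600,550))[:,:,::-1])
s=robot.state();print(s["time"],s["tool_pos"],s["contact_force"],s["wrist_torque"],s["width"],s["grasp_force"])
E
```

```text
5.9 [0.42138508 0.14214516 0.18495361] [ 0.07486037 -0.51609135 -7.36132885] [0.01566589 0.02165032 0.0291057 ] 0.014950970294902862 58.927322030067444
```

View pics/lift.png

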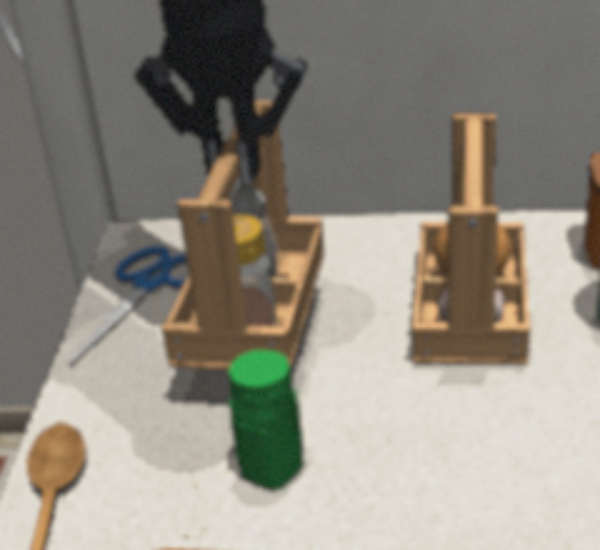

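It hangs level with both jars upright in it. In the crop, the shaker is at (250,210), the yellow cap at (240,240) and the underside at about (230,360). I'll raise it further.

Request:
arm_command --rows '[{"grip": 0, "delta_pos": [0, 0, 0.04], "turn": 0}, {"grip": 0, "delta_pos": [0, 0, 0.08], "turn": 0}, {"grip": 0, "delta_pos": [0, 0, 0.14], "turn": 0}, {"grip": 0, "delta_pos": [0, 0, 0.2], "turn": 0}, {"grip": 0, "delta_pos": [0, 0, 0.26], "turn": 0}, {"grip": 0, "delta_pos": [0, 0, 0.3], "turn": 0}, {"grip": 0, "delta_pos": [0, 0, 0.34], "turn": 0}, {"grip": 0, "delta_pos": [0, 0, 0.34], "turn": 0}, {"grip": 0, "delta_pos": [0, 0, 0.3], "turn": 0}, {"grip": 0, "delta_pos": [0, 0, 0.24], "turn": 0}]'

```text
time: 6.73
tool_pos: [0.4216, 0.1422, 0.2986]
tcp_rot: [0.001, -0.668, 0.745, -0.0]
contact_force: [0.5, 0.4, -6.5]
width: 0.0153
grasp_force: 58.9
```

Request:
arm_command --rows '[{"grip": 0, "delta_pos": [0, 0, 0.2], "turn": 0}, {"grip": 0, "delta_pos": [0, 0, 0.14], "turn": 0}, {"grip": 0, "delta_pos": [0, 0, 0.08], "turn": 0}, {"grip": 0, "delta_pos": [0, 0, 0.04], "turn": 0}, {"grip": 0, "delta_pos": [0.009, -0.04, 0], "turn": 0}, {"grip": 0, "delta_pos": [0.017, -0.08, 0], "turn": 0}, {"grip": 0, "delta_pos": [0.028, -0.13, 0], "turn": 0}, {"grip": 0, "delta_pos": [0.038, -0.18, 0], "turn": 0}, {"grip": 0, "delta_pos": [0.049, -0.23, 0], "turn": 0}, {"grip": 0, "delta_pos": [0.06, -0.28, 0], "turn": 0}]'

```text
time: 7.57
tool_pos: [0.4315, 0.0941, 0.3195]
tcp_rot: [-0.0, -0.668, 0.744, 0.0]
contact_force: [0.8, 0.8, -5.7]
width: 0.015
grasp_force: 59.0
```

Request:
arm_command --rows '[{"grip": 0, "delta_pos": [0.068, -0.32, 0], "turn": 0}, {"grip": 0, "delta_pos": [0.068, -0.32, 0], "turn": 0}, {"grip": 0, "delta_pos": [0.068, -0.32, 0], "turn": 0}, {"grip": 0, "delta_pos": [0.068, -0.32, 0], "turn": 0}, {"grip": 0, "delta_pos": [0.068, -0.32, 0], "turn": 0}, {"grip": 0, "delta_pos": [0.068, -0.32, 0], "turn": 0}, {"grip": 0, "delta_pos": [0.068, -0.32, 0], "turn": 0}, {"grip": 0, "delta_pos": [0.068, -0.32, 0], "turn": 0}, {"grip": 0, "delta_pos": [0.068, -0.32, 0], "turn": 0}, {"grip": 0, "delta_pos": [0.068, -0.32, 0], "turn": 0}]'

```text
time: 8.4
tool_pos: [0.4652, -0.0666, 0.3195]
tcp_rot: [-0.0, -0.667, 0.745, 0.0]
contact_force: [0.8, 0.4, -6.4]
width: 0.0153
grasp_force: 59.0
```

Request:
arm_command --rows '[{"grip": 0, "delta_pos": [0.068, -0.32, 0], "turn": 0}, {"grip": 0, "delta_pos": [0.068, -0.32, 0], "turn": 0}, {"grip": 0, "delta_pos": [0.068, -0.32, 0], "turn": 0}, {"grip": 0, "delta_pos": [0.068, -0.32, 0], "turn": 0}, {"grip": 0, "delta_pos": [0.068, -0.32, 0], "turn": 0}, {"grip": 0, "delta_pos": [0.068, -0.32, 0], "turn": 0}, {"grip": 0, "delta_pos": [0.068, -0.32, 0], "turn": 0}, {"grip": 0, "delta_pos": [0.068, -0.32, 0], "turn": 0}, {"grip": 0, "delta_pos": [0.06, -0.28, 0], "turn": 0}, {"grip": 0, "delta_pos": [0.049, -0.23, 0], "turn": 0}]'

```text
time: 9.23
tool_pos: [0.4977, -0.2203, 0.3192]
tcp_rot: [-0.001, -0.667, 0.745, 0.0]
contact_force: [0.2, 1.0, -6.4]
width: 0.0149
grasp_force: 58.9
```

Request:
arm_command --rows '[{"grip": 0, "delta_pos": [0.042, -0.2, 0], "turn": 0}, {"grip": 0, "delta_pos": [0.034, -0.16, 0], "turn": 0}, {"grip": 0, "delta_pos": [0.025, -0.12, 0], "turn": 0}, {"grip": 0, "delta_pos": [0.017, -0.08, 0], "turn": 0}, {"grip": 0, "delta_pos": [0.009, -0.04, 0], "turn": 0}, {"grip": 0, "delta_pos": [0, 0, 0], "turn": 0}, {"grip": 0, "delta_pos": [0, 0, 0], "turn": 0}]'

```text
time: 9.82
tool_pos: [0.5044, -0.2481, 0.3198]
tcp_rot: [0.0, -0.668, 0.744, 0.0]
contact_force: [0.8, -1.1, -5.7]
width: 0.015
grasp_force: 58.9
```

```bash
python3 - <<'E'
from h import *
im,d=robot.get_image("side")
cv2.imwrite("pics/over.png",im[:,:,::-1])
s=robot.state();print(s["time"],s["tool_pos"],s["contact_force"],s["wrist_torque"],s["grasp_force"])
E
```

```text
9.8667 [ 0.50443419 -0.24800345  0.31988971] [-0.62636084  0.17084357 -6.70087842] [ 0.0214032   0.03118956 -0.02660234] 58.88163149356842
```

View pics/over.png

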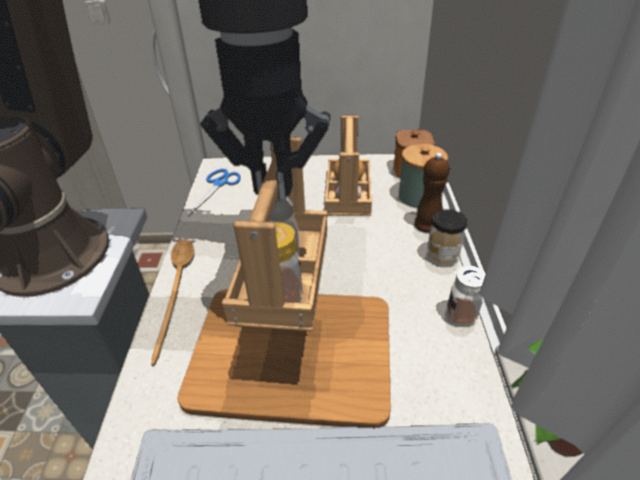

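The caddy hangs level over the board with both jars upright: yellow cap at (285,240), shaker at (280,215). I'll lower it.

Request:
arm_command --rows '[{"grip": 0, "delta_pos": [0, 0, -0.04], "turn": 0}, {"grip": 0, "delta_pos": [0, 0, -0.08], "turn": 0}, {"grip": 0, "delta_pos": [0, 0, -0.14], "turn": 0}, {"grip": 0, "delta_pos": [0, 0, -0.2], "turn": 0}, {"grip": 0, "delta_pos": [0, 0, -0.26], "turn": 0}, {"grip": 0, "delta_pos": [0, 0, -0.3], "turn": 0}, {"grip": 0, "delta_pos": [0, 0, -0.3], "turn": 0}, {"grip": 0, "delta_pos": [0, 0, -0.3], "turn": 0}, {"grip": 0, "delta_pos": [0, 0, -0.3], "turn": 0}, {"grip": 0, "delta_pos": [0, 0, -0.26], "turn": 0}]'

```text
time: 10.7
tool_pos: [0.5038, -0.2482, 0.2087]
tcp_rot: [-0.0, -0.668, 0.745, 0.001]
contact_force: [0.2, -0.1, -5.8]
width: 0.0153
grasp_force: 58.9
```

Request:
arm_command --rows '[{"grip": 0, "delta_pos": [0, 0, -0.2], "turn": 0}, {"grip": 0, "delta_pos": [0, 0, -0.16], "turn": 0}, {"grip": 0, "delta_pos": [0, 0, -0.12], "turn": 0}, {"grip": 0, "delta_pos": [0, 0, -0.1], "turn": 0}, {"grip": 0, "delta_pos": [0, 0, -0.06], "turn": 0}, {"grip": 0, "delta_pos": [0, 0, -0.04], "turn": 0}, {"grip": 0, "delta_pos": [0, 0, -0.04], "turn": 0}, {"grip": 0, "delta_pos": [0, 0, 0], "turn": 0}, {"grip": 0, "delta_pos": [0, 0, 0], "turn": 0}]'

```text
time: 11.45
tool_pos: [0.5046, -0.2484, 0.1751]
tcp_rot: [0.0, -0.668, 0.745, -0.0]
contact_force: [-1.1, 0.1, -6.5]
width: 0.0148
grasp_force: 58.9
```

Request:
arm_command --rows '[{"grip": 0, "delta_pos": [0, 0, -0.03], "turn": 0}, {"grip": 0, "delta_pos": [0, 0, -0.03], "turn": 0}, {"grip": 0, "delta_pos": [0, 0, -0.03], "turn": 0}, {"grip": 0, "delta_pos": [0, 0, -0.03], "turn": 0}, {"grip": 0, "delta_pos": [0, 0, -0.02], "turn": 0}, {"grip": 0, "delta_pos": [0, 0, 0], "turn": 0}, {"grip": 0, "delta_pos": [0, 0, 0], "turn": 0}]'

```text
time: 12.03
tool_pos: [0.5044, -0.2484, 0.1677]
tcp_rot: [-0.0, -0.668, 0.745, 0.0]
contact_force: [0.9, 0.8, -7.0]
width: 0.0153
grasp_force: 58.9
```

Request:
arm_command --rows '[{"grip": 0, "delta_pos": [0, 0, -0.02], "turn": 0}, {"grip": 0, "delta_pos": [0, 0, -0.02], "turn": 0}, {"grip": 0, "delta_pos": [0, 0, -0.01], "turn": 0}, {"grip": 0, "delta_pos": [0, 0, 0], "turn": 0}, {"grip": 0, "delta_pos": [0, 0, 0], "turn": 0}]'

```text
time: 12.45
tool_pos: [0.5044, -0.2484, 0.1653]
tcp_rot: [-0.0, -0.668, 0.745, 0.0]
contact_force: [-0.2, -0.2, -6.1]
width: 0.0153
grasp_force: 59.0
```

Request:
arm_command --rows '[{"grip": 0, "delta_pos": [0, 0, -0.01], "turn": 0}, {"grip": 0, "delta_pos": [0, 0, -0.01], "turn": 0}, {"grip": 0, "delta_pos": [0, 0, 0], "turn": 0}, {"grip": 0, "delta_pos": [0, 0, 0], "turn": 0}]'

```text
time: 12.78
tool_pos: [0.5047, -0.2484, 0.1646]
tcp_rot: [0.0, -0.668, 0.745, -0.0]
contact_force: [0.9, 0.0, -3.5]
width: 0.0151
grasp_force: 59.3
```

Contact is starting, so I'll go 0.5 mm further.

Request:
arm_command --rows '[{"grip": 0, "delta_pos": [0, 0, -0.01], "turn": 0}, {"grip": 0, "delta_pos": [0, 0, 0], "turn": 0}, {"grip": 0, "delta_pos": [0, 0, 0], "turn": 0}]'

```text
time: 13.03
tool_pos: [0.5048, -0.2484, 0.1645]
tcp_rot: [0.0, -0.668, 0.744, -0.0]
contact_force: [-1.4, 3.0, 3.4]
width: 0.015
grasp_force: 60.4
```

It's resting on the board. I'll open the fingers and then rise.

Request:
arm_command --rows '[{"grip": 16, "delta_pos": [0, 0, 0], "turn": 0}, {"grip": 18, "delta_pos": [0, 0, 0], "turn": 0}, {"grip": 22, "delta_pos": [0, 0, 0], "turn": 0}, {"grip": 30, "delta_pos": [0, 0, 0], "turn": 0}, {"grip": 45, "delta_pos": [0, 0, 0], "turn": 0}, {"grip": 60, "delta_pos": [0, 0, 0], "turn": 0}, {"grip": 75, "delta_pos": [0, 0, 0], "turn": 0}, {"grip": 85, "delta_pos": [0, 0, 0], "turn": 0}, {"grip": 85, "delta_pos": [0, 0, 0], "turn": 0}]'

```text
time: 13.78
tool_pos: [0.5045, -0.2484, 0.1638]
tcp_rot: [-0.0, -0.668, 0.745, -0.0]
contact_force: [0.1, -0.2, 0.1]
width: 0.0849
grasp_force: 0.0
```

Request:
arm_command --rows '[{"grip": 85, "delta_pos": [0, 0, 0.1], "turn": 0}, {"grip": 85, "delta_pos": [0, 0, 0.2], "turn": 0}, {"grip": 85, "delta_pos": [0, 0, 0.3], "turn": 0}, {"grip": 85, "delta_pos": [0, 0, 0.4], "turn": 0}, {"grip": 85, "delta_pos": [0, 0, 0.4], "turn": 0}, {"grip": 85, "delta_pos": [0, 0, 0.4], "turn": 0}, {"grip": 85, "delta_pos": [0, 0, 0.4], "turn": 0}, {"grip": 85, "delta_pos": [0, 0, 0.3], "turn": 0}, {"grip": 85, "delta_pos": [0, 0, 0], "turn": 0}, {"grip": 85, "delta_pos": [0, 0, 0], "turn": 0}]'

```text
time: 14.62
tool_pos: [0.5049, -0.2485, 0.2906]
tcp_rot: [0.001, -0.668, 0.745, -0.001]
contact_force: [-0.2, -0.9, -0.9]
width: 0.0853
grasp_force: 0.0
```

```bash
python3 - <<'E'
from h import *
im,d=robot.get_image("side")
cv2.imwrite("pics/end.png",im[:,:,::-1])
W=cloud("side",d);z=W[...,2]
m=(z>.035)&(z<.18)&(abs(W[...,0]-.5)<.13)&(abs(W[...,1]+.25)<.13)
show("caddy",W[m]);show("board",W[(z>.015)&(z<.026)&(W[...,1]<-.08)&(W[...,1]>-.42)&(W[...,0]>.35)&(W[...,0]<.65)])
print(robot.state()["time"],robot.state()["tool_pos"])
E
```

```text
caddy 7935 rect mm [ 505.2 -249.2] [183.4 101.2] 83.4 med z 0.0987 mean [ 0.5086 -0.2748  0.1037]
board 16867 rect mm [ 504.6 -248.8] [231.9 301.2] 84.5 med z 0.0207 mean [ 0.5071 -0.2734  0.0207]
14.6667 [ 0.50433723 -0.24828956  0.28933   ]
```

View pics/end.png

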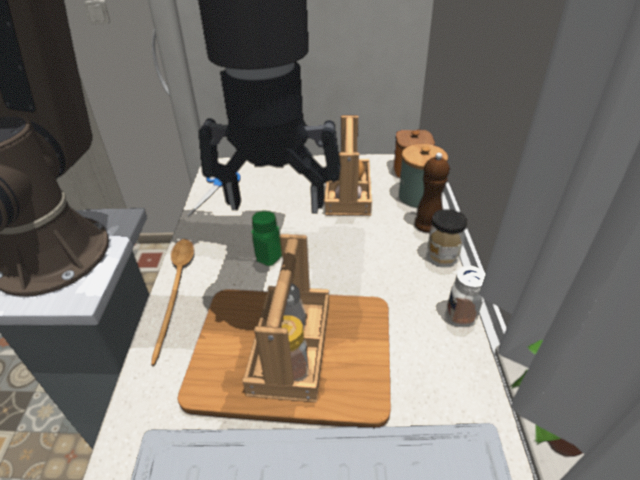

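The caddy rests on the board's middle at (290,345), within about 1 mm of centre. Both jars are upright and the gripper is clear.

```bash
python3 -c "
from rig import robot
print(robot.hand_in())"
```

```text
the job is handed in; nothing more can be done
None
```

The caddy with the salt shaker and yellow-capped jar stands on the chopping board, about 1 mm from its centre by my last measurement and with both still upright; the job is handed in, but no verdict came back.

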